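Find the tight spot of a hand-turned welding turntable and mark it

TASK

The revolving plate of the small welding turntable rubs on something hidden underneath at one place in its turn. Take it by its crank handle, turn it slowly and feel for the place where it turns hardest, and leave the plate standing at the middle of that tight spot. Then gently stand the small steel marker weight upright on the turntable's fixed rim, right in front of the plate's pointer, let go, and leave the other tools where they lie.

Things in the scene. Friction and masses are not known exactly. Their poses are not given: they have to be found in the camera images.
- drum: fixed round grey turntable base standing on the bench, 290 mm across, top face 50 mm above the bench; its uncovered rim around the plate is a flat ring from radius 95 mm to 145 mm. Origin at the centre of its underside, on the turning axis; z up. Its yaw tells nothing about the tight spot
- plate: round steel plate, 190 mm across, 14 mm thick, turning endlessly either way on the drum; stays where left. Origin on the axis at its underside, 52 mm above the bench; x points to its pointer, handle on its -x side, z up. Free it drags 1 to 2 N at the handle; within 10 degrees either side of one unknown place the drag climbs to 10 to 12 N and falls again: the middle of this stretch is the tight spot
- pointer (a point): outer end of the pointer, a raised dark bar 36 x 10 x 8 mm lying radially on the plate up to its rim; the point lies on the rim, 95 mm from the axis, 66 mm above the bench (plate's top face); axes as the plate's. The felt peak may lie a few degrees off the tight spot's middle, one way or the other with the direction of turning: feel it from both sides and take the mean
- handle (a point): grip point of the crank handle, 70 mm from the axis opposite the pointer, 94 mm above the bench: an upright black cylinder 22 mm in diameter from 70 to 116 mm above the bench that spins freely on its pin, so it can be pinched from above and led round in a circle without turning the hand
- marker: loose steel marker weight standing on the bench beside the turntable, about 0.15 kg: foot 34 mm across and 8 mm high, stem 20 mm in diameter up to 62 mm; gripped 45 mm or more above its foot, the fingertips clear the plate beside it. Origin at the centre of its underside, z up
- hammer: hammer lying on the bench, bystander; origin at the centre of its underside
- wrench: wrench lying on the bench, bystander; origin at the centre of its underside
- offcut: offcut of steel angle 100 x 40 x 40 mm, bystander; origin at the centre of its underside
Mind the look-alikes: they are no part of the job. Of the things like the marker, leave any that is purple; of the rest the larger one is meant.

How it is judged:
By the outcome, as a careful person would: the job done as asked, in the order asked, and still so for the second after the job is handed in, with the robot touching nothing.
It also fails if it takes over 72 s, if anything falls off the work surface, if the arm or the gripper's body presses on something with over 40 N, if the wrist force passes 120 N, or if a joint passes its speed limit or range.

ROBOT

A 6-joint arm with a two-finger parallel gripper is mounted at the origin on the work surface. World frame = base frame: x ahead of the robot, y to its left, z up, the work surface at z = 0. Lengths are in mm, angles in degrees, forces in N, time in s.
With the tool pointing down it reaches from about 350 to 850 mm from the base axis. Payload 8.1 kg.
Tool frame: the origin (TCP) lies on the centre line of the jaws, within the pads' length; the fingertips stand r.tip_extent ahead of it and the grasp point (between the pads) lies 8 mm behind it (r.tip_extent is the distance from the TCP to the fingertips, in mm); z points along the fingers, y is the direction in which the jaws open and shut (so a half turn about z gives the same grasp; the last joint's range is limited). The gripper opens to 85 mm and grips with 20 to 120 N. Pads are 22 mm wide; open, the fingers measure 114 mm over their backs; the gripper's body (76 mm by 85 mm) begins 54 mm behind the grasp point. The pads swing forward as they close: fully open they stand 13 mm farther back than shut.
Start: joints at [-77.544, 7.471, 85.268, -0, 87.261, -4.893], TCP at [178.937, -572.702, 242.292] pointing down, gripper open.
Joint ranges: [-169.43, 169.43], [-51.17, 129.36], [1.28, 143.12], [-76.62, 256.62], [0, 156.53], [-152.29, 152.29]. Speed limits (degrees/s): [136.94, 136.94, 159.86, 180, 180, 180].

INTERFACE

Orientations are given as [roll, pitch, yaw] about the fixed x, y, z axes, in that order (R = Rz(yaw) Ry(pitch) Rx(roll)).
In Python, from bench import sense, optics, hand_in, spotter, r gives the robot as it stands.
- The arm moves only by the tool apply_moves, never from a script. Its argument "series" is a list of rows, each a list of 3 entries, a list of its own where there are three numbers: the opening, from 0 (shut) to 1 (fully open), then the shift along the world's x, y, z in m, then the turn about the world's z in rad. In form: [[grip, [x, y, z], turn], ...]. A call has 1 to 5 rows; each row is the pose to reach, as a shift and turn from the pose measured when the call began; what a row does not reach only later rows make up. A row lasts 1/8 s, in which the tool goes at most 62.5 mm and 10.7 degrees, less where a joint would pass 70% of its speed; a pose out of reach is approached as far as the arm can. A call with a gripper value outside its range is refused whole. The fingers move at their own pace and stop on an object; "grip_force" is the grip in N (left out, the last holds). Time passes only in rows, so rows that repeat a pose let the fingers close. It gives the time, the measured TCP pose, the force and the opening at its end, in the units of the state.
- sense(): the state, without advancing time (a new reading comes with each control period).
- optics.snapshot(name): name is "scene" or "top" or "wrist"; returns a dict with "color" (384x512x3 uint8, blue, green, red), "intrinsics" (3x3 intrinsics, pixels), "distortion" ([k1, k2, p1, p2, k3] as OpenCV has them; the pictures are not rectified), "rvec" (rotation vector, rad) and "tvec" (3), from world to camera coordinates, as OpenCV has them. Camera axes: x right, y down, z forward; pixel columns grow to the right and rows downward; lengths in mm; the calibration is good to about 2 mm. A picture is of the moment at which its call begins. There is no depth.
- hand_in(): hands the job in, once; it reports no verdict.
Trained networks look in a picture, given as the dict that the camera call returned (one of the last four; its "shot" number tells which), for a name from the list of things; names that differ only in an ending like _2 or _b are one class to them, and where a whole thing is asked for, a point or a joint stands for the part that bears it (a point fixed in the world has none). Each returns a list of dicts, best first, with "p" (0 to 1); they miss things now and then, are a little off and sometimes report something else, mostly with a low value. They report only what shows in the picture. A call takes as long as a camera call. They do not tell look-alikes from the thing itself.
- spotter.search_frame(picture, query): "xyz" ([x, y, z] in mm, in the coordinates of the camera as it stood for that picture, good to about 4 mm: the middle of the surface that is visible of it).
- spotter.masks_of(picture, query): "mask" (384x512 bool, what is visible of it).
The state is a dict: "time": time; "joint_pos": joint angles; "qd": joint speeds; "joint_efforts": joint torques, N m; "tool_pos": TCP position; "tcp_rot": TCP orientation; "ft_force": force on the tool from outside, world axes, zero at the start; "wrist_torque": the same for the moment, N m; "finger_gap": finger opening in mm.
Only numpy, scipy, OpenCV 4.12 (cv2) and the standard library are available. Lean on these libraries where they do the work, as an engineer would, in place of code of your own. Each camera call takes 0.05 s, during which the arm holds its last target.

## Working session

There is one attempt and no reset: what is moved stays moved. The work goes in short steps, Python scripts to look and compute and a tool call to move; the robot and the scene stay as the last step left them, time stands still between calls to the robot, and variables do not carry over. Pictures are saved under pics/ and viewed, and the job is handed in when it is done.

Besides the shell and the picture viewer there is one more tool, called after "Call:" as name(argument=value, ...) on one line, values as JSON. apply_moves: Moves the arm, as the interface text tells. Its arguments: {"type":"object","properties":{"series":{"type":"array"},"grip_force":{"type":"number"}},"required":["series"]}

```bash
ls; mkdir -p pics; python3 - <<'E'
from bench import sense, optics, r
import cv2
print(sense(), r.tip_extent)
for n in("scene","top","wrist"):
    p=optics.snapshot(n); cv2.imwrite(f"pics/{n}0.png",p["color"]); print(n,p["shot"],p["rvec"],p["tvec"],p["intrinsics"])
E
```

```text
pics
{'time': 0.0, 'joint_pos': array([-7.75438900e+01,  7.51564493e+00,  8.53306376e+01, -2.43895458e-03,
        8.72613406e+01, -4.89167712e+00]), 'qd': array([-0.04776095, -0.00341296, -0.10346253, -0.04973387,  0.09169991,
        0.02892814]), 'joint_efforts': array([ 1.13638635e-03, -5.69399250e+01, -5.00548482e+01, -1.18081466e-04,
        1.47816871e-02,  4.76972582e-05]), 'tool_pos': array([ 178.80653335, -572.17200026,  241.22580008]), 'tcp_rot': array([-1.79892561e+02, -6.75018283e-03,  1.73478997e+01]), 'ft_force': array([-0.04497176, -0.48620035,  0.09757296]), 'wrist_torque': array([0.00608656, 0.01541411, 0.04954295]), 'finger_gap': 85.27225321469238} 11.0
scene 1 [ 2.25833617  1.03329354 -0.40180306] [-400.56327859 -261.32569218 1458.43313901] [[459.45224514   0.         249.54229175]
 [  0.         459.45224514 188.15549802]
 [  0.           0.           1.        ]]
top 2 [ 2.17346011 -2.04965571  0.21633425] [ -17.49584608  578.52948406 1114.50670775] [[388.69442602   0.         251.71205599]
 [  0.         388.69442602 193.67026339]
 [  0.           0.           1.        ]]
wrist 3 [-2.32465914  1.71060752  0.26437128] [-598.8493356   -37.64431706  378.94104436] [[314.45535145   0.         261.77243584]
 [  0.         314.45535145 193.58892939]
 [  0.           0.           1.        ]]
```

View pics/scene0.png

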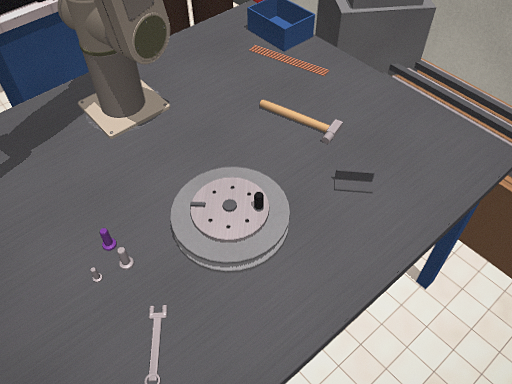

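View pics/top0.png

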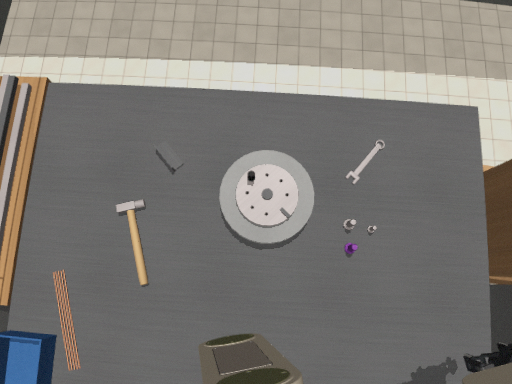

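```bash
cat > h.py <<'E'
from bench import sense, optics, r, spotter, hand_in
import cv2, numpy as np
def w(p,c):
    R=cv2.Rodrigues(np.array(p["rvec"]))[0]
    return R.T@(np.array(c)-np.array(p["tvec"]).ravel())
def px2w(p,uv,z):
    n=cv2.undistortPoints(np.array([[uv]],float),p["intrinsics"],np.array(p["distortion"]))[0,0]
    R=cv2.Rodrigues(np.array(p["rvec"]))[0]; o=-R.T@np.array(p["tvec"]).ravel(); d=R.T@np.array([n[0],n[1],1])
    return o+d*(z-o[2])/d[2]
def w2px(p,X):
    return cv2.projectPoints(np.array([X],float),np.array(p["rvec"]),np.array(p["tvec"]),p["intrinsics"],np.array(p["distortion"]))[0].ravel()
E
python3 - <<'E'
from h import *
for n in("top","scene"):
    p=optics.snapshot(n)
    for q in ["drum","plate","pointer","handle","marker","hammer","wrench","offcut"]:
        for d in spotter.search_frame(p,q)[:4]:
            X=w(p,d["xyz"]); print(n,q,round(d["p"],2),X.round(0),w2px(p,X).round(0))
E
```

```text
top drum 0.67 [571. -26.  50.] [265. 197.]
top plate 0.6 [577. -24.  70.] [265. 194.]
top pointer 0.72 [572. -28.  68.] [266. 196.]
top handle 0.62 [574. -27.  64.] [266. 196.]
top marker 0.6 [ 495. -356.   14.] [370. 230.]
top marker 0.53 [ 436. -288.   13.] [348. 248.]
top hammer 0.87 [443. 363.  25.] [136. 233.]
top wrench 0.52 [ 716. -343.   13.] [365. 161.]
top offcut 0.54 [704. 292.   4.] [169. 154.]
scene drum 0.69 [611. -51.  51.] [231. 223.]
scene plate 0.81 [589. -34.  69.] [230. 209.]
scene plate 0.16 [ 723. -348.    8.] [155. 344.]
scene pointer 0.68 [698. 294.   7.] [353. 183.]
scene pointer 0.57 [587. -33.  67.] [230. 209.]
scene handle 0.76 [590. -35.  71.] [230. 209.]
scene marker 0.72 [ 448. -296.   29.] [109. 241.]
scene marker 0.63 [ 503. -367.   17.] [ 95. 276.]
scene marker 0.58 [ 522. -295.   29.] [125. 261.]
scene hammer 0.69 [453. 367.  25.] [308. 120.]
scene wrench 0.59 [ 721. -347.    8.] [155. 343.]
scene offcut 0.79 [697. 295.   7.] [353. 183.]
```

```bash
python3 - <<'E'
from h import *
p=optics.snapshot("top"); q=optics.snapshot("scene")
a=cv2.resize(p["color"][140:265,210:385],None,fx=4.5,fy=4.5,interpolation=cv2.INTER_CUBIC); cv2.imwrite("pics/topc.png",a)
b=cv2.resize(q["color"][155:295,80:300],None,fx=3.6,fy=3.6,interpolation=cv2.INTER_CUBIC); cv2.imwrite("pics/scc.png",b)
for pic,n in((p,'top'),(q,'scene')):
  for name in("plate","drum","marker","handle"):
    for d in spotter.masks_of(pic,name)[:3]:
      m=d["mask"].astype(np.uint8); c=max(cv2.findContours(m,0,1)[0],key=len)
      print(n,name,round(d["p"],2),m.sum(),cv2.boundingRect(m), cv2.fitEllipse(c) if len(c)>5 else None)
E
```

```text
top plate 0.89 3107 (236, 163, 62, 63) ((266.5826721191406, 194.46951293945312), (61.67152786254883, 62.33195114135742), 110.86514282226562)
top drum 0.72 6988 (219, 150, 95, 95) ((266.026123046875, 196.57144165039062), (93.07027435302734, 93.83183288574219), 103.28089904785156)
top marker 0.57 115 (343, 219, 14, 11) ((349.1427917480469, 223.6052703857422), (10.017202377319336, 12.807750701904297), 68.00410461425781)
top marker 0.55 359 (155, 141, 27, 29) ((168.73345947265625, 154.47650146484375), (13.082079887390137, 35.67458724975586), 141.04722595214844)
top marker 0.36 34 (368, 227, 8, 5) ((371.3412170410156, 228.88531494140625), (4.413669586181641, 7.653090953826904), 81.54168701171875)
top handle 0.9 3158 (234, 163, 65, 63) ((266.13134765625, 194.1609344482422), (61.83677291870117, 63.307220458984375), 97.81793212890625)
scene plate 0.93 4094 (190, 178, 79, 65) ((229.19024658203125, 209.7666015625), (64.8132553100586, 78.42715454101562), 87.23046112060547)
scene drum 0.87 10090 (171, 167, 119, 106) ((230.1366729736328, 219.37420654296875), (105.53254699707031, 119.75049591064453), 86.59944915771484)
scene marker 0.74 217 (100, 228, 16, 22) ((107.12968444824219, 239.45391845703125), (11.681046485900879, 23.626148223876953), 155.4842071533203)
scene marker 0.65 132 (90, 267, 13, 17) ((96.04862213134766, 275.6925354003906), (9.54631233215332, 16.65266227722168), 153.60804748535156)
scene marker 0.54 255 (117, 247, 18, 23) ((125.19599151611328, 258.906005859375), (13.673425674438477, 24.184104919433594), 155.06288146972656)
scene handle 0.73 3983 (191, 179, 78, 64) ((229.61807250976562, 209.9229278564453), (63.56191635131836, 77.76089477539062), 84.24545288085938)
```

View pics/topc.png

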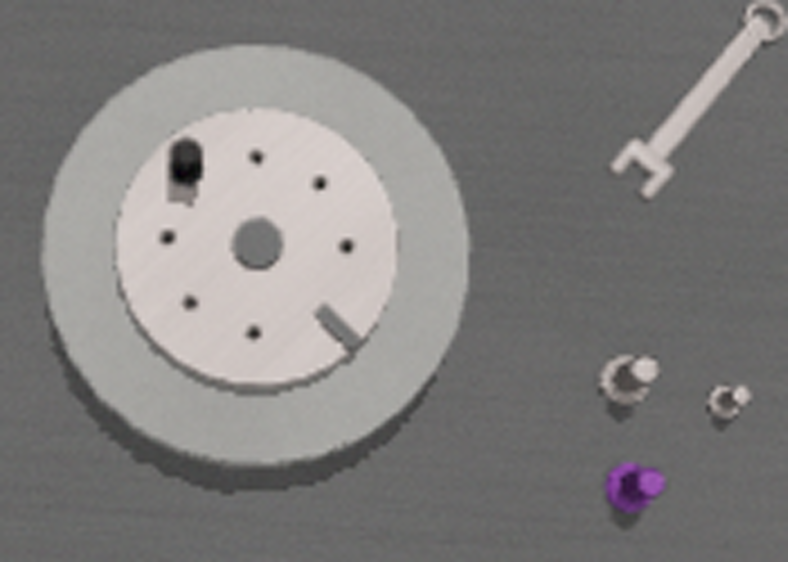

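View pics/scc.png

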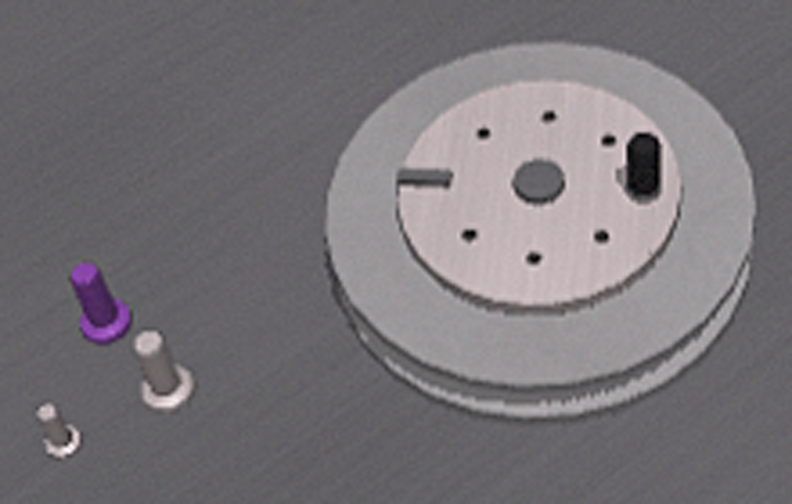

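```bash
python3 - <<'E'
from h import *
p=optics.snapshot("top"); q=optics.snapshot("scene")
T=lambda u,v:(210+(u+.5)/4.5-.5,140+(v+.5)/4.5-.5)
S=lambda u,v:(80+(u+.5)/3.6-.5,155+(v+.5)/3.6-.5)
for n,P,uv,z in [("hub",p,T(258,244),66),("hubS",q,S(538.5,181),66),("drum",p,T(256,255),50),
 ("handle",p,T(187,147),116),("handleS",q,S(645,140),116),("ptr",p,T(352,349),70),("ptrS",q,S(398,177),70),
 ("mktop",p,T(645,369),62),("mktopS",q,S(149,341),62),("mkfoot",p,T(624,380),8),("mkfootS",q,S(166,386),8),
 ("ptop",p,T(663-12,484),62),("smallfoot",p,T(725,402),4)]:
    print(n,px2w(P,uv,z).round(1))
# ellipse fit by projecting mask model
from scipy.optimize import minimize
for P in(p,q):
  g=cv2.cvtColor(P["color"],cv2.COLOR_BGR2GRAY).astype(float); g=cv2.GaussianBlur(g,(3,3),.7)
  t=np.linspace(0,2*np.pi,360,endpoint=False)
  def prof(c,R,z):
    X=np.c_[c[0]+R*np.cos(t),c[1]+R*np.sin(t),0*t+z]
    uv=cv2.projectPoints(X,np.array(P["rvec"]),np.array(P["tvec"]),P["intrinsics"],np.array(P["distortion"]))[0][:,0]
    return cv2.remap(g.astype(np.float32),uv[:,0].astype(np.float32),uv[:,1].astype(np.float32),1)[:,0]
  for R,z in((95,66),(145,50)):
    best=max(((np.mean(prof((x,y),R-4,z)-prof((x,y),R+4,z)),x,y) for x in range(560,610,2) for y in range(-50,-10,2)))
    f=minimize(lambda c:-np.mean(np.clip(prof(c,R-3,z)-prof(c,R+3,z),-60,60)),best[1:],method="Nelder-Mead")
    print(R,best,f.x.round(1),f.fun)
E
```

```text
hub [579.5 -29.3  66. ]
hubS [576.  -27.2  66. ]
drum [575.1 -28.9  50. ]
handle [630.2  21.3 116. ]
handleS [627.4  22.9 116. ]
ptr [511.8 -94.5  70. ]
ptrS [513.7 -97.8  70. ]
mktop [ 510.7 -290.9   62. ]
mktopS [ 511.1 -290.6   62. ]
mkfoot [ 510.3 -290.3    8. ]
mkfootS [ 510.3 -291.9    8. ]
ptop [ 434.7 -295.6   62. ]
smallfoot [ 499.3 -362.7    4. ]
95 (np.float32(37.026653), 580, -28) [580.3 -28.5] -32.326725006103516
145 (np.float32(60.3175), 580, -28) [579.  -28.7] -50.47834777832031
95 (np.float32(43.449837), 578, -28) [579.  -29.1] -36.473751068115234
145 (np.float32(51.261036), 578, -28) [578.1 -28.9] -46.41950225830078
```

Call:
apply_moves(series=[[1,[0.45,0.594,0],0],[1,[0.45,0.594,0],0],[1,[0.45,0.594,0],0],[1,[0.45,0.594,0],0],[1,[0.45,0.594,0],0]], grip_force=40)

```text
time: 2.28
tool_pos: [368.6, -322.0, 242.6]
tcp_rot: [180.0, -0.0, 17.3]
ft_force: [0.5, -0.6, 0.3]
finger_gap: 85.4
```

Call:
apply_moves(series=[[1,[0.26,0.344,0],0],[1,[0.26,0.344,0],0],[1,[0.26,0.344,0],0],[1,[0.26,0.344,-0.02],0],[1,[0.26,0.344,-0.06],0]])

```text
time: 2.9
tool_pos: [556.2, -74.7, 220.9]
tcp_rot: [179.8, -0.2, 17.3]
ft_force: [-0.2, -0.5, 0.3]
finger_gap: 85.6
```

Call:
apply_moves(series=[[1,[0.0725,0.0965,-0.02],0],[1,[0.0725,0.0965,-0.06],0],[1,[0.0725,0.0965,-0.06],0],[0.6,[0.0725,0.0965,-0.06],0],[0.6,[0.0725,0.0965,-0.06],0]])

```text
time: 3.52
tool_pos: [629.1, 20.4, 162.5]
tcp_rot: [179.8, -0.3, 17.3]
ft_force: [0.5, -0.2, 0.3]
finger_gap: 52.4
```

```bash
python3 - <<'E'
from h import *
s=sense(); print(s["time"],s["tool_pos"],s["finger_gap"])
p=optics.snapshot("wrist"); cv2.imwrite("pics/w1.png",p["color"])
for X in ([629,22,116],[579,-29,66]): print(w2px(p,X))
q=optics.snapshot("scene"); cv2.imwrite("pics/s1.png",cv2.resize(q["color"][100:300,100:360],None,fx=3,fy=3))
E
```

```text
3.525 [629.0687453   20.44930839 162.49520262] 52.41805890378542
[259.38266108 226.72696588]
[301.10517122 273.403985  ]
```

View pics/w1.png

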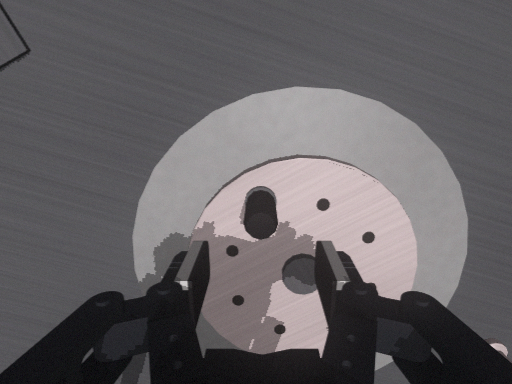

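View pics/s1.png

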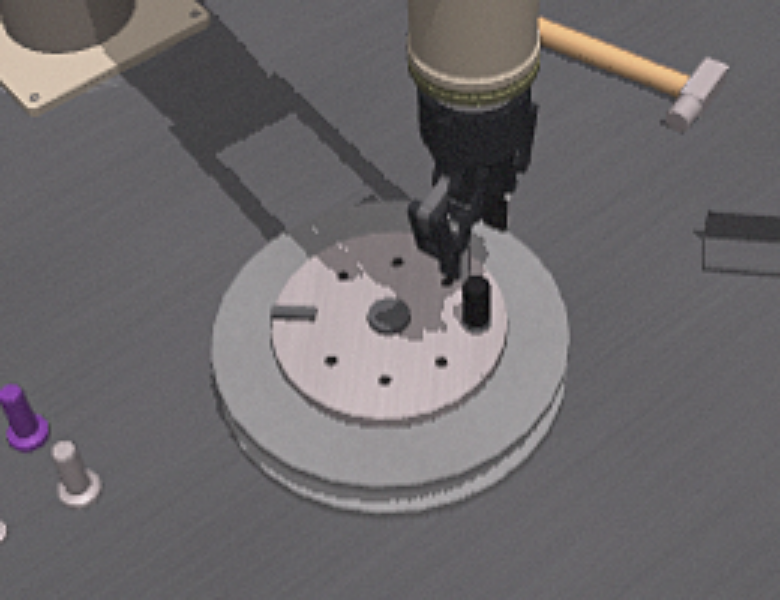

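The wrist view shows the handle top at about (261,226), where my estimate projects (259,227). I'll descend and pinch it.

Call:
apply_moves(series=[[0.6,[0,0.0015,-0.04],0],[0.6,[0,0.0015,-0.0745],0],[0.6,[0,0.0015,-0.0745],0],[0.1,[0,0.0015,-0.0745],0],[0.1,[0,0.0015,-0.0745],0]], grip_force=40)

```text
time: 4.25
tool_pos: [631.1, 21.5, 91.4]
tcp_rot: [179.7, -0.6, 17.2]
ft_force: [-0.7, -2.0, 1.7]
finger_gap: 20.5
```

Call:
apply_moves(series=[[0.1,[0,0,0],0],[0.1,[0,0,0],0],[0.1,[0,0,0],0]])

```text
time: 4.62
tool_pos: [631.0, 21.5, 91.5]
tcp_rot: [179.7, -0.6, 17.2]
ft_force: [-0.7, -1.3, -4.1]
finger_gap: 20.3
```

```bash
python3 - <<'E'
from h import *
s=sense(); print({k:np.round(v,2) for k,v in s.items()})
q=optics.snapshot("scene"); cv2.imwrite("pics/s2.png",cv2.resize(q["color"][130:270,160:340],None,fx=4,fy=4))
E
```

```text
{'time': np.float64(4.62), 'joint_pos': array([-2.65, 18.21, 89.09, -0.1 , 72.05, 70.15]), 'qd': array([-0.11, -0.02, -0.06, -0.07,  0.11, -0.04]), 'joint_efforts': array([ 2.200e-01, -6.528e+01, -4.847e+01,  5.000e-02, -1.900e-01,
       -0.000e+00]), 'tool_pos': array([631.  ,  21.52,  91.46]), 'tcp_rot': array([179.7 ,  -0.57,  17.23]), 'ft_force': array([-0.67, -1.27, -4.12]), 'wrist_torque': array([0.03, 0.07, 0.  ]), 'finger_gap': np.float64(20.3)}
```

View pics/s2.png

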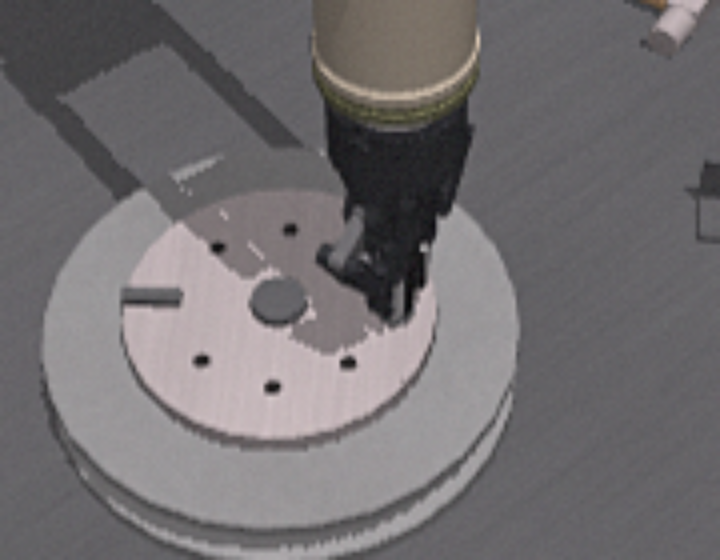

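```bash
cat > arc.py <<'E'
import sys,numpy as np
# start angle, step per row(deg), rows, calls
a,st,n,c=map(float,sys.argv[1:5])
for k in range(int(c)):
    rows=[]
    for i in range(1,int(n)+1):
        A,B=np.radians(a),np.radians(a+st*i)
        rows.append([0.1,[round(.07*(np.cos(B)-np.cos(A)),4),round(.07*(np.sin(B)-np.sin(A)),4),0],0])
    print(a,str(rows)); a+=st*n
E
python3 arc.py 45 3 4 3
```

```text
45.0 [[0.1, [np.float64(-0.0027), np.float64(0.0025), 0], 0], [0.1, [np.float64(-0.0054), np.float64(0.0049), 0], 0], [0.1, [np.float64(-0.0084), np.float64(0.0071), 0], 0], [0.1, [np.float64(-0.0114), np.float64(0.0092), 0], 0]]
57.0 [[0.1, [np.float64(-0.0031), np.float64(0.0019), 0], 0], [0.1, [np.float64(-0.0063), np.float64(0.0037), 0], 0], [0.1, [np.float64(-0.0097), np.float64(0.0052), 0], 0], [0.1, [np.float64(-0.013), np.float64(0.0066), 0], 0]]
69.0 [[0.1, [np.float64(-0.0035), np.float64(0.0012), 0], 0], [0.1, [np.float64(-0.007), np.float64(0.0023), 0], 0], [0.1, [np.float64(-0.0105), np.float64(0.0031), 0], 0], [0.1, [np.float64(-0.0141), np.float64(0.0038), 0], 0]]
```

Call:
apply_moves(series=[[0.1,[-0.0027,0.0025,0],0],[0.1,[-0.0054,0.0049,0],0],[0.1,[-0.0084,0.0071,0],0],[0.1,[-0.0114,0.0092,0],0]])

```text
time: 5.18
tool_pos: [619.3, 30.7, 91.5]
tcp_rot: [179.7, -0.6, 17.2]
ft_force: [-0.2, -3.8, -4.6]
finger_gap: 20.6
```

Call:
apply_moves(series=[[0.1,[-0.0031,0.0019,0],0],[0.1,[-0.0063,0.0037,0],0],[0.1,[-0.0097,0.0052,0],0],[0.1,[-0.013,0.0066,0],0]])

```text
time: 5.68
tool_pos: [606.0, 37.2, 91.5]
tcp_rot: [179.7, -0.5, 17.2]
ft_force: [-0.6, -3.8, -3.9]
finger_gap: 20.4
```

```bash
sed -i 's/round(/float(1)*round(/g' arc.py; sed -i 's/print(a,str(rows))/print(a,str(rows).replace("np.float64(","").replace(")",""))/' arc.py; python3 arc.py 68.5 3 4 8;
```

```text
68.5 [[0.1, [-0.0034, 0.0013, 0], 0], [0.1, [-0.0069, 0.0023, 0], 0], [0.1, [-0.0105, 0.0032, 0], 0], [0.1, [-0.0141, 0.0039, 0], 0]]
80.5 [[0.1, [-0.0036, 0.0005, 0], 0], [0.1, [-0.0073, 0.0008, 0], 0], [0.1, [-0.0109, 0.001, 0], 0], [0.1, [-0.0146, 0.0009, 0], 0]]
92.5 [[0.1, [-0.0037, -0.0003, 0], 0], [0.1, [-0.0073, -0.0007, 0], 0], [0.1, [-0.0109, -0.0013, 0], 0], [0.1, [-0.0145, -0.0022, 0], 0]]
104.5 [[0.1, [-0.0035, -0.001, 0], 0], [0.1, [-0.007, -0.0022, 0], 0], [0.1, [-0.0104, -0.0036, 0], 0], [0.1, [-0.0137, -0.0051, 0], 0]]
116.5 [[0.1, [-0.0032, -0.0017, 0], 0], [0.1, [-0.0064, -0.0036, 0], 0], [0.1, [-0.0094, -0.0057, 0], 0], [0.1, [-0.0123, -0.0079, 0], 0]]
128.5 [[0.1, [-0.0028, -0.0024, 0], 0], [0.1, [-0.0055, -0.0049, 0], 0], [0.1, [-0.008, -0.0075, 0], 0], [0.1, [-0.0104, -0.0103, 0], 0]]
140.5 [[0.1, [-0.0023, -0.0029, 0], 0], [0.1, [-0.0044, -0.0059, 0], 0], [0.1, [-0.0063, -0.009, 0], 0], [0.1, [-0.0081, -0.0122, 0], 0]]
152.5 [[0.1, [-0.0016, -0.0033, 0], 0], [0.1, [-0.003, -0.0067, 0], 0], [0.1, [-0.0043, -0.0101, 0], 0], [0.1, [-0.0054, -0.0136, 0], 0]]
```

Call:
apply_moves(series=[[0.1,[-0.0034,0.0013,0],0],[0.1,[-0.0069,0.0023,0],0],[0.1,[-0.0105,0.0032,0],0],[0.1,[-0.0141,0.0039,0],0]])

```text
time: 6.18
tool_pos: [591.7, 40.7, 91.5]
tcp_rot: [179.6, -0.5, 17.2]
ft_force: [0.5, -5.7, -4.3]
finger_gap: 21.0
```

Call:
apply_moves(series=[[0.1,[-0.0036,0.0005,0],0],[0.1,[-0.0073,0.0008,0],0],[0.1,[-0.0109,0.001,0],0],[0.1,[-0.0146,0.0009,0],0]])

```text
time: 6.68
tool_pos: [577.1, 41.1, 91.5]
tcp_rot: [179.6, -0.6, 17.2]
ft_force: [2.0, -8.3, -5.9]
finger_gap: 20.7
```

Call:
apply_moves(series=[[0.1,[-0.0037,-0.0003,0],0],[0.1,[-0.0073,-0.0007,0],0],[0.1,[-0.0109,-0.0013,0],0],[0.1,[-0.0145,-0.0022,0],0]])

```text
time: 7.18
tool_pos: [562.9, 38.5, 91.5]
tcp_rot: [179.5, -0.6, 17.2]
ft_force: [3.8, -6.5, -7.0]
finger_gap: 20.8
```

Call:
apply_moves(series=[[0.1,[-0.0035,-0.001,0],0],[0.1,[-0.007,-0.0022,0],0],[0.1,[-0.0104,-0.0036,0],0],[0.1,[-0.0137,-0.0051,0],0]])

```text
time: 7.68
tool_pos: [549.6, 33.2, 91.5]
tcp_rot: [179.5, -0.7, 17.2]
ft_force: [5.0, -5.9, -9.0]
finger_gap: 20.7
```

Call:
apply_moves(series=[[0.1,[-0.0032,-0.0017,0],0],[0.1,[-0.0064,-0.0036,0],0],[0.1,[-0.0094,-0.0057,0],0],[0.1,[-0.0123,-0.0079,0],0]])

```text
time: 8.18
tool_pos: [537.8, 25.3, 91.5]
tcp_rot: [179.5, -0.8, 17.2]
ft_force: [5.5, -3.3, -10.1]
finger_gap: 20.7
```

Call:
apply_moves(series=[[0.1,[-0.0028,-0.0024,0],0],[0.1,[-0.0055,-0.0049,0],0],[0.1,[-0.008,-0.0075,0],0],[0.1,[-0.0104,-0.0103,0],0]])

```text
time: 8.68
tool_pos: [527.9, 15.3, 91.5]
tcp_rot: [179.5, -0.9, 17.2]
ft_force: [6.5, -3.5, -9.5]
finger_gap: 20.4
```

Call:
apply_moves(series=[[0.1,[-0.0023,-0.0029,0],0],[0.1,[-0.0044,-0.0059,0],0],[0.1,[-0.0063,-0.009,0],0],[0.1,[-0.0081,-0.0122,0],0]])

```text
time: 9.18
tool_pos: [521.0, 5.0, 91.5]
tcp_rot: [179.6, -1.1, 17.2]
ft_force: [10.0, 6.4, -12.6]
finger_gap: 20.7
```

```bash
python3 - <<'E'
import numpy as np
from bench import sense
P=np.array([[631,21.5],[619.3,30.7],[606,37.2],[591.7,40.7],[577.1,41.1],[562.9,38.5],[549.6,33.2],sense()["tool_pos"][:2]])
A=np.c_[2*P,np.ones(len(P))]; x=np.linalg.lstsq(A,(P**2).sum(1),rcond=None)[0]
print(x[:2],np.sqrt(x[2]+x[0]**2+x[1]**2)); d=P-x[:2]; print(np.degrees(np.arctan2(d[:,1],d[:,0])),np.hypot(*d.T))
E
```

```text
[582.28476864 -28.62474586] 69.925992171195
[ 45.81701514  58.03820727  70.18700597  82.26578539  94.25271727
 106.10804151 117.86397818 151.2343446 ] [69.89752437 69.92533749 69.96648744 69.96118188 69.91725116 69.86773763
 69.93277702 69.93958753]
```

```bash
cat > f.py <<'E'
import numpy as np
from bench import sense
s=sense(); P=s["tool_pos"][:2]; d=P-np.array([582.28,-28.62]); th=np.arctan2(d[1],d[0]); F=s["ft_force"]
t=np.array([-np.sin(th),np.cos(th)]);n=np.array([np.cos(th),np.sin(th)])
print(s["time"],"th %.2f R %.2f"%(np.degrees(th),np.hypot(*d)),"Ft %.2f Fr %.2f Fz %.1f"%(F[:2]@t,F[:2]@n,F[2]),"qd1 %.2f"%s["qd"][0])
E
python3 f.py; for a in 151.2 153.2 155.2 157.2; do python3 arc.py $a 1 4 1; done
```

```text
9.175 th 151.24 R 69.93 Ft -10.44 Fr -5.70 Fz -12.6 qd1 -2.93
151.2 [[0.1, [-0.0006, -0.0011, 0], 0], [0.1, [-0.0011, -0.0022, 0], 0], [0.1, [-0.0017, -0.0033, 0], 0], [0.1, [-0.0022, -0.0044, 0], 0]]
153.2 [[0.1, [-0.0005, -0.0011, 0], 0], [0.1, [-0.0011, -0.0022, 0], 0], [0.1, [-0.0016, -0.0033, 0], 0], [0.1, [-0.002, -0.0044, 0], 0]]
155.2 [[0.1, [-0.0005, -0.0011, 0], 0], [0.1, [-0.001, -0.0022, 0], 0], [0.1, [-0.0014, -0.0034, 0], 0], [0.1, [-0.0019, -0.0045, 0], 0]]
157.2 [[0.1, [-0.0005, -0.0011, 0], 0], [0.1, [-0.0009, -0.0023, 0], 0], [0.1, [-0.0013, -0.0034, 0], 0], [0.1, [-0.0017, -0.0046, 0], 0]]
```

Call:
apply_moves(series=[[0.1,[-0.0011,-0.0022,0],0],[0.1,[-0.0017,-0.0033,0],0],[0.1,[-0.0022,-0.0044,0],0]])

```text
time: 9.55
tool_pos: [519.6, 2.4, 91.5]
tcp_rot: [179.7, -1.3, 17.3]
ft_force: [7.8, 5.1, -10.3]
finger_gap: 20.5
```

```bash
python3 f.py
```

```text
9.55 th 153.68 R 69.91 Ft -7.99 Fr -4.76 Fz -10.3 qd1 -0.95
```

Call:
apply_moves(series=[[0.1,[-0.0011,-0.0022,0],0],[0.1,[-0.0016,-0.0033,0],0],[0.1,[-0.002,-0.0044,0],0]])

```text
time: 9.93
tool_pos: [518.2, -0.5, 91.5]
tcp_rot: [179.8, -1.5, 17.3]
ft_force: [6.4, 2.3, -9.8]
finger_gap: 20.5
```

```bash
python3 f.py; python3 arc.py 156.5 2 4 1
```

```text
9.925 th 156.32 R 69.93 Ft -4.70 Fr -4.91 Fz -9.8 qd1 -1.06
156.5 [[0.1, [-0.0009, -0.0023, 0], 0], [0.1, [-0.0018, -0.0045, 0], 0], [0.1, [-0.0026, -0.0069, 0], 0], [0.1, [-0.0033, -0.0092, 0], 0]]
```

Call:
apply_moves(series=[[0.1,[-0.0009,-0.0023,0],0],[0.1,[-0.0018,-0.0045,0],0],[0.1,[-0.0026,-0.0069,0],0],[0.1,[-0.0033,-0.0092,0],0]])

```text
time: 10.42
tool_pos: [515.1, -9.4, 91.5]
tcp_rot: [179.8, -1.5, 17.3]
ft_force: [4.2, 0.7, -8.2]
finger_gap: 20.7
```

```bash
python3 f.py; for a in 165 162 159 156 153 150 147 144 ; do python3 arc.py $a -1 4 1; done
```

```text
10.425 th 164.04 R 69.92 Ft -1.84 Fr -3.84 Fz -8.2 qd1 -2.49
165.0 [[0.1, [0.0003, 0.0012, 0], 0], [0.1, [0.0007, 0.0023, 0], 0], [0.1, [0.001, 0.0035, 0], 0], [0.1, [0.0014, 0.0047, 0], 0]]
162.0 [[0.1, [0.0004, 0.0012, 0], 0], [0.1, [0.0008, 0.0023, 0], 0], [0.1, [0.0012, 0.0035, 0], 0], [0.1, [0.0017, 0.0046, 0], 0]]
159.0 [[0.1, [0.0004, 0.0011, 0], 0], [0.1, [0.0009, 0.0023, 0], 0], [0.1, [0.0014, 0.0034, 0], 0], [0.1, [0.0019, 0.0045, 0], 0]]
156.0 [[0.1, [0.0005, 0.0011, 0], 0], [0.1, [0.001, 0.0022, 0], 0], [0.1, [0.0016, 0.0033, 0], 0], [0.1, [0.0021, 0.0044, 0], 0]]
153.0 [[0.1, [0.0006, 0.0011, 0], 0], [0.1, [0.0011, 0.0022, 0], 0], [0.1, [0.0017, 0.0032, 0], 0], [0.1, [0.0024, 0.0043, 0], 0]]
150.0 [[0.1, [0.0006, 0.0011, 0], 0], [0.1, [0.0013, 0.0021, 0], 0], [0.1, [0.0019, 0.0031, 0], 0], [0.1, [0.0026, 0.0041, 0], 0]]
147.0 [[0.1, [0.0007, 0.001, 0], 0], [0.1, [0.0014, 0.002, 0], 0], [0.1, [0.0021, 0.003, 0], 0], [0.1, [0.0028, 0.004, 0], 0]]
144.0 [[0.1, [0.0007, 0.001, 0], 0], [0.1, [0.0015, 0.002, 0], 0], [0.1, [0.0022, 0.0029, 0], 0], [0.1, [0.003, 0.0039, 0], 0]]
```

Call:
apply_moves(series=[[0.1,[0.0007,0.0023,0],0],[0.1,[0.001,0.0035,0],0],[0.1,[0.0014,0.0047,0],0]])

```text
time: 10.8
tool_pos: [516.4, -5.2, 91.5]
tcp_rot: [179.7, -1.5, 17.3]
ft_force: [2.0, -5.0, -6.8]
finger_gap: 21.0
```

```bash
python3 f.py
```

```text
10.8 th 160.41 R 69.95 Ft 4.00 Fr -3.53 Fz -6.8 qd1 1.06
```

Call:
apply_moves(series=[[0.1,[0.0008,0.0023,0],0],[0.1,[0.0012,0.0035,0],0],[0.1,[0.0017,0.0046,0],0]])

```text
time: 11.18
tool_pos: [517.7, -1.9, 91.5]
tcp_rot: [179.6, -1.4, 17.3]
ft_force: [0.6, -8.9, -4.9]
finger_gap: 20.9
```

```bash
python3 f.py
```

```text
11.175 th 157.50 R 69.90 Ft 8.04 Fr -3.96 Fz -4.9 qd1 0.99
```

Call:
apply_moves(series=[[0.1,[0.0009,0.0023,0],0],[0.1,[0.0014,0.0034,0],0],[0.1,[0.0019,0.0045,0],0]])

```text
time: 11.55
tool_pos: [519.0, 1.1, 91.5]
tcp_rot: [179.5, -1.2, 17.3]
ft_force: [-1.8, -10.8, -4.3]
finger_gap: 20.9
```

```bash
python3 f.py
```

```text
11.55 th 154.86 R 69.92 Ft 10.57 Fr -3.00 Fz -4.3 qd1 0.91
```

Call:
apply_moves(series=[[0.1,[0.001,0.0022,0],0],[0.1,[0.0016,0.0033,0],0],[0.1,[0.0021,0.0044,0],0]])

```text
time: 11.92
tool_pos: [520.5, 4.1, 91.5]
tcp_rot: [179.4, -1.1, 17.2]
ft_force: [-0.9, -8.7, -4.2]
finger_gap: 20.7
```

```bash
python3 f.py
```

```text
11.925 th 152.09 R 69.91 Ft 8.07 Fr -3.25 Fz -4.2 qd1 1.12
```

Call:
apply_moves(series=[[0.1,[0.0011,0.0022,0],0],[0.1,[0.0017,0.0032,0],0],[0.1,[0.0024,0.0043,0],0]])

```text
time: 12.3
tool_pos: [522.4, 7.4, 91.4]
tcp_rot: [179.3, -1.0, 17.2]
ft_force: [-0.2, -7.1, -3.7]
finger_gap: 20.6
```

```bash
python3 f.py
```

```text
12.3 th 148.97 R 69.92 Ft 6.20 Fr -3.52 Fz -3.7 qd1 1.07
```

Call:
apply_moves(series=[[0.1,[0.0013,0.0021,0],0],[0.1,[0.0019,0.0031,0],0],[0.1,[0.0026,0.0041,0],0]])

```text
time: 12.68
tool_pos: [524.7, 11.1, 91.5]
tcp_rot: [179.3, -1.0, 17.2]
ft_force: [2.1, -5.2, -5.7]
finger_gap: 20.2
```

```bash
python3 f.py
```

```text
12.675 th 145.39 R 69.91 Ft 3.09 Fr -4.67 Fz -5.7 qd1 0.96
```

Call:
apply_moves(series=[[0.1,[0.0014,0.002,0],0],[0.1,[0.0028,0.004,0],0],[0.1,[0.0035,0.005,0],0]])

```text
time: 13.05
tool_pos: [528.6, 16.1, 91.5]
tcp_rot: [179.3, -1.0, 17.2]
ft_force: [3.5, -5.8, -7.7]
finger_gap: 20.2
```

```bash
python3 f.py;  for a in 142 144 146 148 150 152 ; do python3 arc.py $a 1 4 1; done
```

```text
13.05 th 140.22 R 69.91 Ft 2.26 Fr -6.41 Fz -7.7 qd1 0.89
142.0 [[0.1, [-0.0007, -0.001, 0], 0], [0.1, [-0.0015, -0.002, 0], 0], [0.1, [-0.0022, -0.0029, 0], 0], [0.1, [-0.0029, -0.004, 0], 0]]
144.0 [[0.1, [-0.0007, -0.001, 0], 0], [0.1, [-0.0014, -0.002, 0], 0], [0.1, [-0.0021, -0.003, 0], 0], [0.1, [-0.0027, -0.0041, 0], 0]]
146.0 [[0.1, [-0.0007, -0.001, 0], 0], [0.1, [-0.0013, -0.002, 0], 0], [0.1, [-0.002, -0.0031, 0], 0], [0.1, [-0.0026, -0.0041, 0], 0]]
148.0 [[0.1, [-0.0006, -0.001, 0], 0], [0.1, [-0.0013, -0.0021, 0], 0], [0.1, [-0.0019, -0.0032, 0], 0], [0.1, [-0.0024, -0.0042, 0], 0]]
150.0 [[0.1, [-0.0006, -0.0011, 0], 0], [0.1, [-0.0012, -0.0021, 0], 0], [0.1, [-0.0017, -0.0032, 0], 0], [0.1, [-0.0023, -0.0043, 0], 0]]
152.0 [[0.1, [-0.0006, -0.0011, 0], 0], [0.1, [-0.0011, -0.0022, 0], 0], [0.1, [-0.0016, -0.0033, 0], 0], [0.1, [-0.0021, -0.0044, 0], 0]]
```

Now a fine counter-clockwise pass.

Call:
apply_moves(series=[[0.1,[-0.0015,-0.002,0],0],[0.1,[-0.0022,-0.0029,0],0],[0.1,[-0.0029,-0.004,0],0]])

```text
time: 13.42
tool_pos: [525.8, 12.5, 91.5]
tcp_rot: [179.3, -1.0, 17.2]
ft_force: [4.3, 1.3, -7.9]
finger_gap: 20.8
```

```bash
python3 f.py
```

```text
13.425 th 143.95 R 69.89 Ft -3.64 Fr -2.71 Fz -7.9 qd1 -1.00
```

Call:
apply_moves(series=[[0.1,[-0.0014,-0.002,0],0],[0.1,[-0.0021,-0.003,0],0],[0.1,[-0.0027,-0.0041,0],0]])

```text
time: 13.8
tool_pos: [523.6, 9.5, 91.5]
tcp_rot: [179.4, -1.1, 17.2]
ft_force: [9.1, 5.4, -11.4]
finger_gap: 20.5
```

```bash
python3 f.py
```

```text
13.8 th 146.99 R 69.92 Ft -9.49 Fr -4.68 Fz -11.4 qd1 -0.94
```

Call:
apply_moves(series=[[0.1,[-0.0013,-0.0021,0],0],[0.1,[-0.0019,-0.0032,0],0],[0.1,[-0.0024,-0.0042,0],0]])

```text
time: 14.18
tool_pos: [521.9, 6.7, 91.5]
tcp_rot: [179.5, -1.3, 17.2]
ft_force: [8.9, 5.9, -11.3]
finger_gap: 20.6
```

```bash
python3 f.py
```

```text
14.175 th 149.66 R 69.91 Ft -9.56 Fr -4.73 Fz -11.3 qd1 -0.90
```

Call:
apply_moves(series=[[0.1,[-0.0012,-0.0021,0],0],[0.1,[-0.0017,-0.0032,0],0]])

```text
time: 14.42
tool_pos: [520.9, 4.9, 91.6]
tcp_rot: [179.6, -1.4, 17.3]
ft_force: [8.3, 6.1, -12.1]
finger_gap: 20.4
```

```bash
python3 f.py
```

```text
14.425 th 151.37 R 69.90 Ft -9.29 Fr -4.38 Fz -12.1 qd1 -0.99
```

```bash
for a in 152 155 158; do python3 arc.py $a 1 4 1; done
```

```text
152.0 [[0.1, [-0.0006, -0.0011, 0], 0], [0.1, [-0.0011, -0.0022, 0], 0], [0.1, [-0.0016, -0.0033, 0], 0], [0.1, [-0.0021, -0.0044, 0], 0]]
155.0 [[0.1, [-0.0005, -0.0011, 0], 0], [0.1, [-0.001, -0.0022, 0], 0], [0.1, [-0.0015, -0.0034, 0], 0], [0.1, [-0.0019, -0.0045, 0], 0]]
158.0 [[0.1, [-0.0004, -0.0011, 0], 0], [0.1, [-0.0009, -0.0023, 0], 0], [0.1, [-0.0013, -0.0034, 0], 0], [0.1, [-0.0017, -0.0046, 0], 0]]
```

Call:
apply_moves(series=[[0.1,[-0.0011,-0.0022,0],0],[0.1,[-0.0016,-0.0033,0],0]])

```text
time: 14.68
tool_pos: [519.9, 2.9, 91.5]
tcp_rot: [179.7, -1.5, 17.3]
ft_force: [7.3, 4.8, -11.3]
finger_gap: 20.4
```

```bash
python3 f.py
```

```text
14.675 th 153.23 R 69.91 Ft -7.63 Fr -4.36 Fz -11.3 qd1 -1.01
```

Call:
apply_moves(series=[[0.1,[-0.0011,-0.0022,0],0],[0.1,[-0.0016,-0.0033,0],0]])

```text
time: 14.92
tool_pos: [518.7, 0.6, 91.6]
tcp_rot: [179.8, -1.6, 17.3]
ft_force: [8.2, 4.6, -10.6]
finger_gap: 20.7
```

```bash
python3 f.py
```

```text
14.925 th 155.34 R 69.92 Ft -7.59 Fr -5.51 Fz -10.6 qd1 -1.09
```

Call:
apply_moves(series=[[0.1,[-0.001,-0.0022,0],0],[0.1,[-0.0014,-0.0034,0],0]])

```text
time: 15.18
tool_pos: [517.6, -2.2, 91.6]
tcp_rot: [179.8, -1.7, 17.3]
ft_force: [6.3, 1.8, -9.5]
finger_gap: 20.6
```

```bash
python3 f.py
```

```text
15.175 th 157.78 R 69.89 Ft -4.08 Fr -5.16 Fz -9.5 qd1 -1.27
```

Call:
apply_moves(series=[[0.1,[-0.0009,-0.0023,0],0],[0.1,[-0.0013,-0.0034,0],0],[0.1,[-0.0021,-0.0056,0],0]])

```text
time: 15.55
tool_pos: [515.6, -7.6, 91.5]
tcp_rot: [179.8, -1.7, 17.3]
ft_force: [6.7, -0.4, -9.6]
finger_gap: 20.6
```

```bash
python3 f.py
```

```text
15.55 th 162.49 R 69.96 Ft -1.61 Fr -6.50 Fz -9.6 qd1 -2.23
```

Back clockwise in fine steps.

Call:
apply_moves(series=[[0.1,[0.0007,0.0023,0],0],[0.1,[0.0011,0.0035,0],0]])

```text
time: 15.8
tool_pos: [516.5, -4.9, 91.5]
tcp_rot: [179.7, -1.7, 17.3]
ft_force: [2.6, -6.1, -6.9]
finger_gap: 20.7
```

```bash
python3 f.py
```

```text
15.8 th 160.16 R 69.94 Ft 4.85 Fr -4.48 Fz -6.9 qd1 0.99
```

Call:
apply_moves(series=[[0.1,[0.0008,0.0023,0],0],[0.1,[0.0013,0.0034,0],0]])

```text
time: 16.05
tool_pos: [517.3, -2.8, 91.5]
tcp_rot: [179.6, -1.6, 17.3]
ft_force: [0.9, -9.5, -5.8]
finger_gap: 20.7
```

```bash
python3 f.py
```

```text
16.05 th 158.37 R 69.92 Ft 8.52 Fr -4.39 Fz -5.8 qd1 0.96
```

Call:
apply_moves(series=[[0.1,[0.0009,0.0023,0],0],[0.1,[0.0014,0.0034,0],0]])

```text
time: 16.3
tool_pos: [518.0, -1.1, 91.5]
tcp_rot: [179.5, -1.4, 17.3]
ft_force: [-1.4, -10.3, -4.4]
finger_gap: 20.5
```

```bash
python3 f.py
```

```text
16.3 th 156.81 R 69.92 Ft 10.00 Fr -2.74 Fz -4.4 qd1 0.92
```

Call:
apply_moves(series=[[0.1,[0.001,0.0022,0],0],[0.1,[0.0016,0.0033,0],0]])

```text
time: 16.55
tool_pos: [518.8, 0.5, 91.5]
tcp_rot: [179.4, -1.3, 17.3]
ft_force: [-2.3, -10.4, -4.1]
finger_gap: 20.4
```

```bash
python3 f.py
```

```text
16.55 th 155.37 R 69.87 Ft 10.43 Fr -2.24 Fz -4.1 qd1 1.02
```

Call:
apply_moves(series=[[0.1,[0.0011,0.0022,0],0],[0.1,[0.0016,0.0033,0],0]])

```text
time: 16.8
tool_pos: [519.5, 2.1, 91.4]
tcp_rot: [179.3, -1.1, 17.3]
ft_force: [-1.7, -10.4, -3.9]
finger_gap: 20.6
```

```bash
python3 f.py
```

```text
16.8 th 153.94 R 69.92 Ft 10.11 Fr -3.04 Fz -3.9 qd1 1.04
```

Call:
apply_moves(series=[[0.1,[0.0012,0.0021,0],0],[0.1,[0.0018,0.0032,0],0]])

```text
time: 17.05
tool_pos: [520.3, 3.7, 91.4]
tcp_rot: [179.2, -0.9, 17.2]
ft_force: [-2.4, -9.1, -2.7]
finger_gap: 20.9
```

```bash
python3 f.py
```

```text
17.05 th 152.44 R 69.92 Ft 9.19 Fr -2.10 Fz -2.7 qd1 1.05
```

Call:
apply_moves(series=[[0.1,[0.0013,0.0021,0],0],[0.1,[0.0019,0.0031,0],0]])

```text
time: 17.3
tool_pos: [521.3, 5.5, 91.4]
tcp_rot: [179.1, -0.8, 17.2]
ft_force: [-1.3, -8.1, -2.4]
finger_gap: 20.5
```

```bash
python3 f.py
```

```text
17.3 th 150.77 R 69.90 Ft 7.72 Fr -2.81 Fz -2.4 qd1 0.94
```

```bash
python3 - <<'E'
import numpy as np
from scipy.optimize import least_squares
U=np.array([[117.9,1.9],[141.1,1.4],[151.24,10.44],[153.68,8],[156.32,4.7],[164.04,1.84],[143.95,3.64],[146.99,9.49],[149.66,9.56],[151.37,9.29],[153.23,7.63],[155.34,7.59],[157.78,4.08],[162.49,1.61]])
D=np.array([[160.41,4],[157.5,8.04],[154.86,10.57],[152.09,8.07],[148.97,6.2],[145.39,3.09],[140.22,2.26],[160.16,4.85],[158.37,8.52],[156.81,10],[155.37,10.43],[153.94,10.11],[152.44,9.19],[150.77,7.72]])
for nm,sh in (("cos",lambda x:np.where(abs(x)<1,.5+.5*np.cos(np.pi*np.clip(x,-1,1)),0)),("tri",lambda x:np.clip(1-abs(x),0,None)),("par",lambda x:np.clip(1-x*x,0,None))):
  def skew(th,c,h,s): # peak shifted by s*h, support c±10
    x=th-c; pk=s*h
    return sh(np.where(x<pk,(x-pk)/(10+pk),(x-pk)/(10-pk)))
  f1=lambda p:np.r_[p[2]+p[3]*sh((U[:,0]-p[0]+p[1])/10)-U[:,1],p[4]+p[3]*sh((D[:,0]-p[0]-p[1])/10)-D[:,1]]
  f2=lambda p:np.r_[p[2]+p[3]*skew(U[:,0],p[0],p[1],-1)-U[:,1],p[4]+p[3]*skew(D[:,0],p[0],p[1],1)-D[:,1]]
  for f in(f1,f2):
    s=least_squares(f,[152.5,2,1.5,9,1.5],loss="soft_l1"); print(nm,s.x.round(2),s.cost.round(2))
E
python3 f.py; python3 arc.py 150.8 1 4 1
```

```text
cos [152.49   1.93   1.88   8.05   2.23] 5.43
cos [152.31   3.85   1.95   8.35   2.13] 3.21
tri [152.58   1.93   1.57   8.96   1.98] 6.1
tri [152.22   3.8    1.58   9.73   1.53] 4.05
par [152.26   1.94   1.14   8.1    1.28] 11.21
par [151.98   3.87   1.24   8.26   1.13] 9.45
17.3 th 150.77 R 69.90 Ft 7.72 Fr -2.81 Fz -2.4 qd1 0.94
150.8 [[0.1, [-0.0006, -0.0011, 0], 0], [0.1, [-0.0012, -0.0022, 0], 0], [0.1, [-0.0017, -0.0032, 0], 0], [0.1, [-0.0022, -0.0043, 0], 0]]
```

Call:
apply_moves(series=[[0.1,[-0.0006,-0.0011,0],0],[0.1,[-0.0012,-0.0021,0],0],[0.1,[-0.0012,-0.0021,0],0],[0.1,[-0.0012,-0.0021,0],0]])

```text
time: 17.8
tool_pos: [520.7, 4.5, 91.5]
tcp_rot: [179.2, -0.9, 17.2]
ft_force: [7.1, 2.6, -10.4]
finger_gap: 21.0
```

```bash
python3 f.py
```

```text
17.8 th 151.75 R 69.96 Ft -5.66 Fr -4.99 Fz -10.4 qd1 0.03
```

Call:
apply_moves(series=[[0.1,[-0.0008,-0.0016,0],0],[0.1,[-0.0014,-0.0027,0],0]])

```text
time: 18.05
tool_pos: [520.0, 3.3, 91.5]
tcp_rot: [179.3, -1.0, 17.2]
ft_force: [9.9, 5.5, -12.1]
finger_gap: 20.6
```

```bash
python3 f.py
```

```text
18.05 th 152.86 R 69.97 Ft -9.38 Fr -6.35 Fz -12.1 qd1 -1.10
```

Call:
apply_moves(series=[[0.1,[0.0003,0.0006,0],0],[0.1,[0.0003,0.0006,0],0],[0.1,[0.0003,0.0006,0],0]])

```text
time: 18.42
tool_pos: [520.1, 3.5, 91.5]
tcp_rot: [179.2, -1.0, 17.2]
ft_force: [2.3, -5.0, -7.8]
finger_gap: 20.7
```

```bash
python3 f.py
```

```text
18.425 th 152.69 R 69.94 Ft 3.39 Fr -4.31 Fz -7.8 qd1 -0.07
```

Call:
apply_moves(series=[[0.3,[0,0,0],0],[0.5,[0,0,0],0],[0.5,[0,0,0],0],[0.5,[0,0,0.03],0],[0.5,[0,0,0.08],0]])

```text
time: 19.05
tool_pos: [518.4, 3.7, 170.4]
tcp_rot: [179.3, -0.8, 17.3]
ft_force: [1.0, -0.2, 1.0]
finger_gap: 42.9
```

Call:
apply_moves(series=[[0.5,[-0.01,-0.06,0.03],0],[0.5,[-0.01,-0.12,0.03],0],[0.5,[-0.01,-0.18,0.03],0],[0.5,[-0.01,-0.24,0.03],0],[0.5,[-0.01,-0.28,0.03],0]])

```text
time: 19.68
tool_pos: [508.0, -278.9, 200.7]
tcp_rot: [179.3, -0.8, 17.2]
ft_force: [0.4, -0.0, -0.6]
finger_gap: 42.7
```

```bash
python3 - <<'E'
from h import *
s=sense(); print(s["time"],s["tool_pos"],s["tcp_rot"],s["ft_force"])
p=optics.snapshot("top"); q=optics.snapshot("scene"); v=optics.snapshot("wrist")
cv2.imwrite("pics/t3.png",cv2.resize(p["color"][140:265,210:385],None,fx=4.5,fy=4.5,interpolation=cv2.INTER_CUBIC))
cv2.imwrite("pics/s3.png",cv2.resize(q["color"][155:295,80:300],None,fx=3.6,fy=3.6,interpolation=cv2.INTER_CUBIC))
cv2.imwrite("pics/w3.png",v["color"])
c=np.array([579.,-29]); 
for a in (152.5,):
  A=np.radians(a+180);u=np.array([np.cos(A),np.sin(A)])
  for R,z in((95,70),(120,50)):
    X=[*(c+R*u),z]; print(X,((w2px(p,X)-[210,140])*4.5+1.75).round(0),((w2px(q,X)-[80,155])*3.6+1.3).round(0))
print(w2px(v,[510.5,-291,62]))
E
```

```text
19.675 [ 508.02927408 -278.91212341  200.71976136] [179.30847641  -0.79176015  17.16242981] [ 0.36218578 -0.03369612 -0.61377628]
[np.float64(663.2660291519311), np.float64(-72.8661182573282), 70] [329. 125.] [568. 297.]
[np.float64(685.4412999813866), np.float64(-84.40983358820404), 50] [344. 103.] [578. 346.]
[272.62032413 188.00944292]
```

View pics/t3.png

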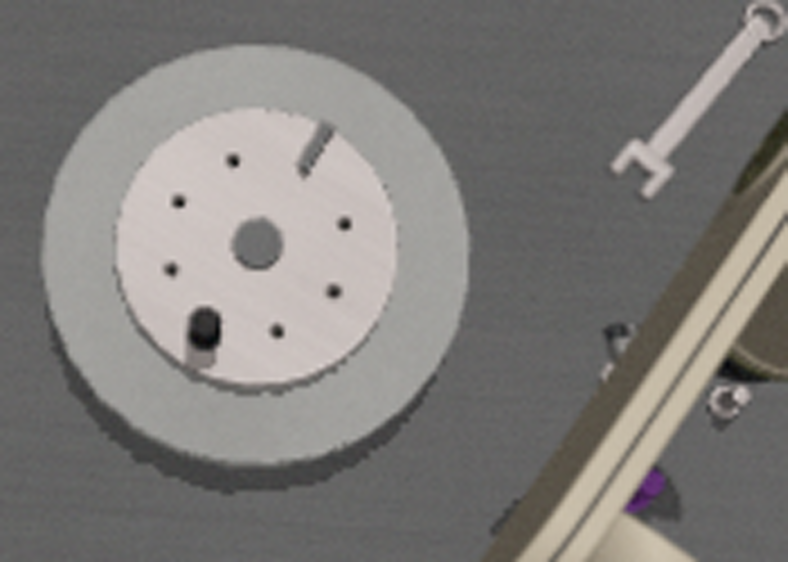

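View pics/s3.png

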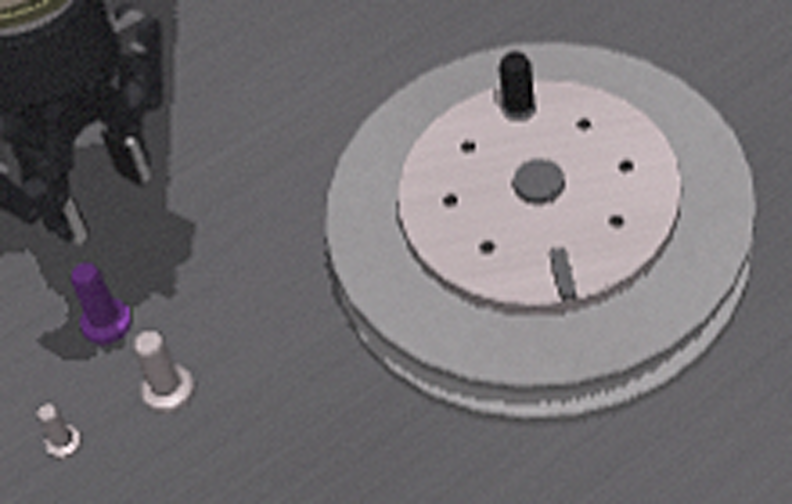

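View pics/w3.png

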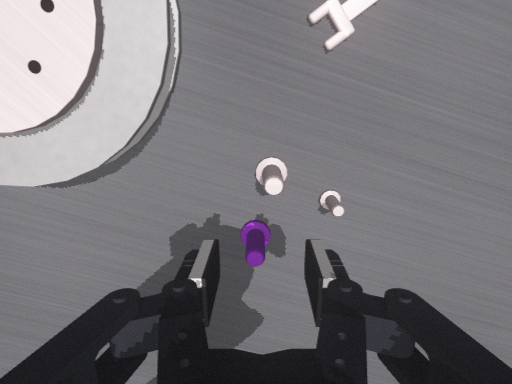

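Call:
apply_moves(series=[[0.5,[0.0045,-0.012,-0.05],0],[0.5,[0.0045,-0.012,-0.1],0],[0.5,[0.0045,-0.012,-0.13],0],[0.5,[0.0045,-0.012,-0.13],0]])

```text
time: 20.32
tool_pos: [510.6, -287.2, 67.3]
tcp_rot: [179.7, -0.6, 17.1]
ft_force: [-1.3, 0.4, -0.0]
finger_gap: 42.6
```

```bash
python3 - <<'E'
from h import *
s=sense(); print(s["time"],s["tool_pos"],s["tcp_rot"],s["finger_gap"])
v=optics.snapshot("wrist"); q=optics.snapshot("scene")
cv2.imwrite("pics/w4.png",v["color"]);cv2.imwrite("pics/s4.png",cv2.resize(q["color"][190:300,60:200],None,fx=5,fy=5))
E
```

```text
20.325 [ 510.61702098 -287.19985042   67.29549642] [179.65686101  -0.5568099   17.14198776] 42.55060342971878
```

View pics/w4.png

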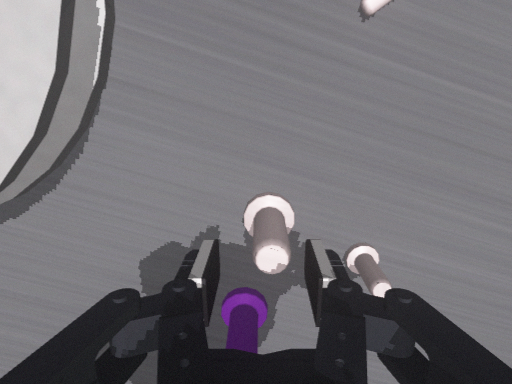

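View pics/s4.png

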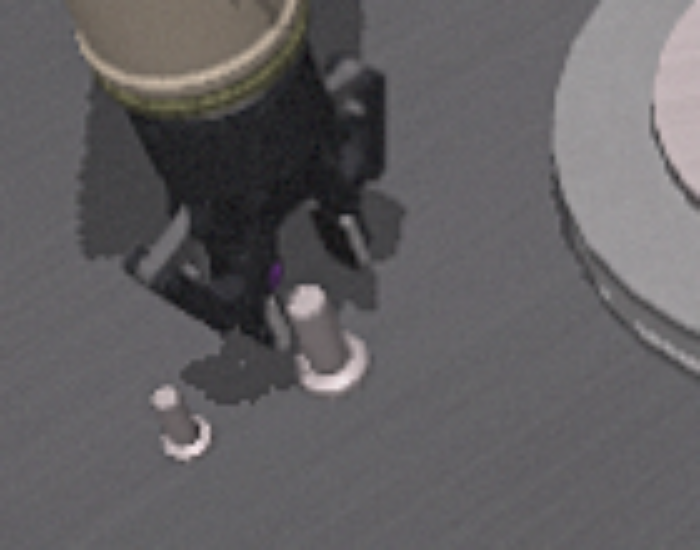

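Call:
apply_moves(series=[[0.5,[0.002,-0.0035,-0.015],0],[0.5,[0.002,-0.0035,-0.028],0],[0.5,[0.002,-0.0035,-0.028],0]])

```text
time: 20.8
tool_pos: [514.3, -292.3, 42.0]
tcp_rot: [179.4, -0.7, 17.1]
ft_force: [0.6, -0.1, -0.3]
finger_gap: 42.8
```

```bash
python3 - <<'E'
from h import *
s=sense(); print(s["time"],s["tool_pos"],s["tcp_rot"],s["finger_gap"],s["ft_force"])
v=optics.snapshot("wrist"); print(w2px(v,[510.5,-291,62]),w2px(v,s["tool_pos"]+[0,0,22]))
cv2.imwrite("pics/w5.png",v["color"])
E
```

```text
20.8 [ 514.26186861 -292.27566314   41.98207012] [179.44119945  -0.71486555  17.12665185] 42.76484608562698 [ 0.5589842  -0.06472793 -0.32991161]
[257.07931557 298.60320296] [262.80665498 294.65381433]
```

View pics/w5.png

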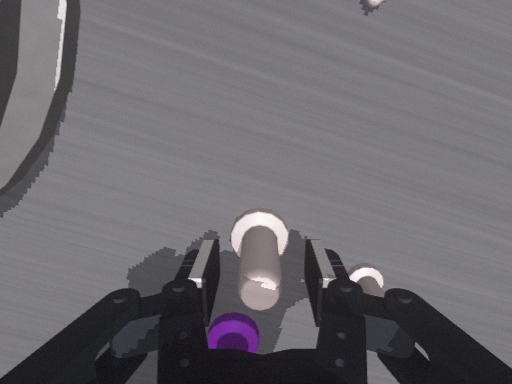

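Call:
apply_moves(series=[[0.1,[0,0,0],0],[0.1,[0,0,0],0],[0.1,[0,0,0],0],[0.1,[0,0,0],0]], grip_force=40)

```text
time: 21.35
tool_pos: [514.7, -292.6, 42.9]
tcp_rot: [179.4, -0.8, 17.1]
ft_force: [0.9, 0.5, 0.8]
finger_gap: 18.7
```

Call:
apply_moves(series=[[0.1,[0,0,0.03],0],[0.1,[0,0,0.08],0],[0.1,[0,0,0.12],0]])

```text
time: 21.72
tool_pos: [514.8, -292.7, 164.6]
tcp_rot: [179.4, -0.8, 17.1]
ft_force: [0.4, -0.9, -2.2]
finger_gap: 18.9
```

```bash
python3 - <<'E'
from h import *
s=sense(); print(s["time"],s["tool_pos"],s["tcp_rot"],s["finger_gap"],s["ft_force"])
q=optics.snapshot("scene"); v=optics.snapshot("wrist")
cv2.imwrite("pics/w6.png",v["color"])
cv2.imwrite("pics/s6.png",cv2.resize(q["color"][170:300,60:200],None,fx=4.5,fy=4.5))
E
```

```text
21.725 [ 514.78807545 -292.68402182  164.58992681] [179.3571456   -0.77831226  17.1240969 ] 18.859436940608926 [ 0.43457879 -0.86812803 -2.23487377]
```

View pics/s6.png

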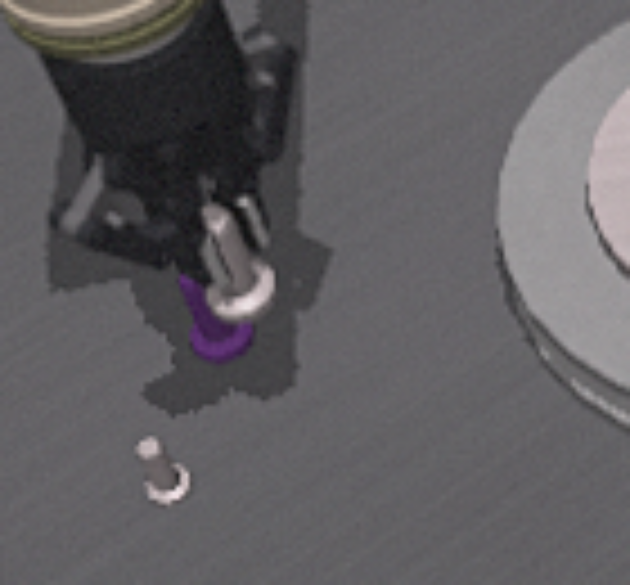

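View pics/w6.png

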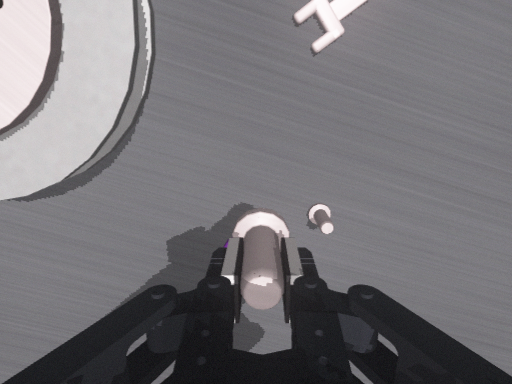

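Call:
apply_moves(series=[[0.1,[0.022,0.026,0],-0.12],[0.1,[0.046,0.056,0],-0.25],[0.1,[0.07,0.086,0],-0.38],[0.1,[0.094,0.116,0],-0.51],[0.1,[0.118,0.146,0],-0.64]])

```text
time: 22.45
tool_pos: [635.6, -147.4, 167.7]
tcp_rot: [178.9, -1.0, -19.8]
ft_force: [0.6, -0.3, -1.9]
finger_gap: 18.5
```

Call:
apply_moves(series=[[0.1,[0.025,0.03,0],-0.131],[0.1,[0.045,0.053,-0.01],-0.131],[0.1,[0.053,0.0636,-0.03],-0.131],[0.1,[0.053,0.0636,-0.045],-0.131],[0.1,[0.053,0.0636,-0.045],-0.131]])

```text
time: 23.08
tool_pos: [686.0, -84.5, 119.1]
tcp_rot: [178.8, -0.7, -27.3]
ft_force: [-0.8, -0.1, -0.5]
finger_gap: 18.6
```

```bash
python3 - <<'E'
from h import *
s=sense(); print(s["time"],s["tool_pos"],s["tcp_rot"],s["finger_gap"],s["ft_force"])
q=optics.snapshot("scene"); v=optics.snapshot("wrist"); p=optics.snapshot("top")
cv2.imwrite("pics/w7.png",v["color"])
cv2.imwrite("pics/s7.png",cv2.resize(q["color"][130:270,160:340],None,fx=4,fy=4))
cv2.imwrite("pics/t7.png",cv2.resize(p["color"][140:265,210:385],None,fx=4.5,fy=4.5,interpolation=cv2.INTER_CUBIC))
E
```

```text
23.075 [686.03945753 -84.52060306 119.13574195] [178.81692748  -0.6916356  -27.33011336] 18.58293896196815 [-0.79136429 -0.13495587 -0.54546234]
```

View pics/s7.png

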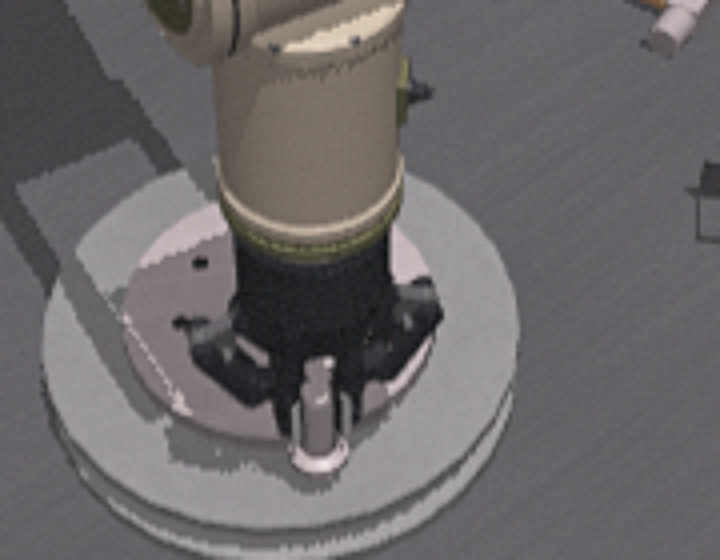

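View pics/w7.png

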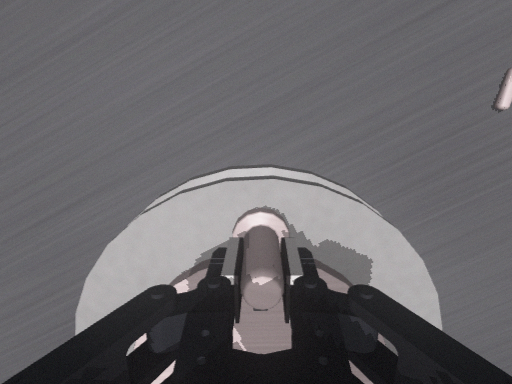

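View pics/t7.png

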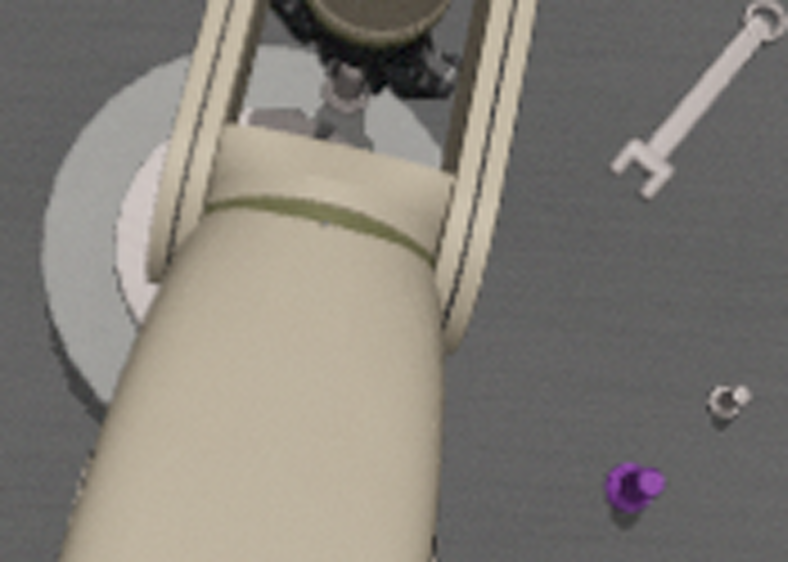

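Call:
apply_moves(series=[[0.1,[0.003,0.001,-0.008],0],[0.1,[0.003,0.001,-0.016],0],[0.1,[0.003,0.001,-0.022],0],[0.1,[0.003,0.001,-0.023],0],[0.1,[0.003,0.001,-0.023],0]])

```text
time: 23.85
tool_pos: [691.4, -83.9, 100.1]
tcp_rot: [178.9, -1.0, -27.4]
ft_force: [0.6, -0.6, -2.1]
finger_gap: 18.4
```

```bash
python3 - <<'E'
from h import *
s=sense(); print(s["time"],s["tool_pos"],s["tcp_rot"],s["finger_gap"],s["ft_force"])
E
```

```text
23.85 [691.38337321 -83.87087477 100.13362485] [178.93230603  -1.02325531 -27.35457158] 18.366269819316383 [ 0.55443493 -0.63663679 -2.08985789]
```

Call:
apply_moves(series=[[0.1,[-0.0015,0,-0.003],0],[0.1,[-0.0015,0,-0.005],0],[0.1,[-0.0015,0,-0.005],0]])

```text
time: 24.22
tool_pos: [689.7, -83.8, 94.9]
tcp_rot: [178.9, -1.0, -27.4]
ft_force: [-0.9, 0.0, -1.9]
finger_gap: 18.7
```

```bash
python3 - <<'E'
from h import *
s=sense(); print(s["time"],s["tool_pos"],s["tcp_rot"],s["finger_gap"],s["ft_force"])
v=optics.snapshot("wrist"); q=optics.snapshot("scene")
s=sense(); print(s["time"],s["tool_pos"],s["ft_force"])
cv2.imwrite("pics/s8.png",cv2.resize(q["color"][200:260,190:290],None,fx=7,fy=7,interpolation=cv2.INTER_CUBIC))
E
```

```text
24.225 [689.66963203 -83.8416831   94.87135099] [178.92475674  -0.99935205 -27.35618803] 18.68621011525166 [-0.9394776   0.03803791 -1.94462606]
24.325 [689.91077019 -83.85988009  95.17819806] [ 0.23070176 -0.98917688 -2.0627256 ]
```

View pics/s8.png

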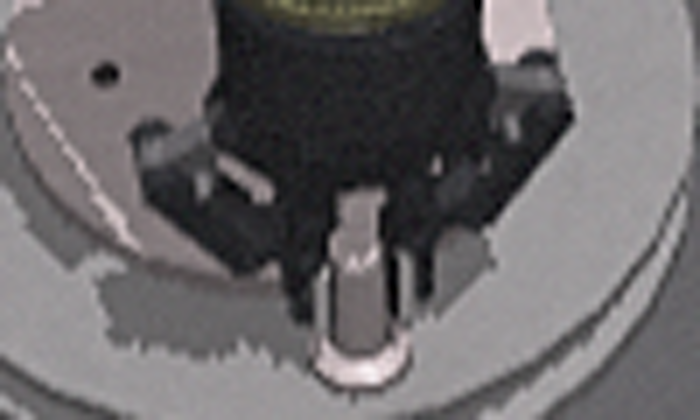

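Call:
apply_moves(series=[[0.1,[-0.0005,0,-0.001],0],[0.1,[-0.0005,0,-0.002],0],[0.1,[-0.0005,0,-0.002],0]])

```text
time: 24.7
tool_pos: [689.4, -83.9, 93.1]
tcp_rot: [178.9, -1.0, -27.4]
ft_force: [-0.5, -0.2, -1.9]
finger_gap: 18.3
```

Call:
apply_moves(series=[[0.1,[0,0,-0.0005],0],[0.1,[0,0,-0.001],0],[0.1,[0,0,-0.001],0]])

```text
time: 25.08
tool_pos: [689.7, -84.0, 92.9]
tcp_rot: [178.9, -1.1, -27.4]
ft_force: [-2.1, 0.5, 5.5]
finger_gap: 18.6
```

Call:
apply_moves(series=[[0.25,[0,0,0],0],[0.3,[0,0,0],0],[0.4,[0,0,0],0],[0.5,[0,0,0],0],[0.5,[0,0,0],0]])

```text
time: 25.7
tool_pos: [689.6, -84.0, 92.8]
tcp_rot: [178.9, -1.1, -27.4]
ft_force: [-0.4, 0.1, -0.4]
finger_gap: 42.8
```

Call:
apply_moves(series=[[0.5,[0,0,0.01],0],[0.5,[0,0,0.03],0],[0.5,[0,0,0.06],0],[0.5,[0,0,0.1],0],[0.5,[0,0,0.14],0]])

```text
time: 26.32
tool_pos: [689.9, -84.0, 236.2]
tcp_rot: [179.0, -1.2, -27.4]
ft_force: [0.9, -0.5, -0.0]
finger_gap: 42.4
```

Call:
apply_moves(series=[[0.5,[-0.05,0.02,0],0],[0.5,[-0.1,0.06,0],0],[0.5,[-0.12,0.12,0],0],[0.5,[-0.13,0.18,0],0],[0.5,[-0.14,0.24,0],0]])

```text
time: 26.95
tool_pos: [549.7, 157.8, 238.8]
tcp_rot: [179.1, -1.3, -27.4]
ft_force: [1.2, 0.4, 0.7]
finger_gap: 42.8
```

```bash
python3 - <<'E'
from h import *
s=sense(); print(s["time"],s["tool_pos"],s["ft_force"])
q=optics.snapshot("scene"); p=optics.snapshot("top")
cv2.imwrite("pics/s9.png",cv2.resize(q["color"][155:295,80:300],None,fx=3.6,fy=3.6,interpolation=cv2.INTER_CUBIC))
cv2.imwrite("pics/t9.png",cv2.resize(p["color"][140:265,210:385],None,fx=4.5,fy=4.5,interpolation=cv2.INTER_CUBIC))
E
```

```text
26.95 [549.68639134 157.75146233 238.80466187] [1.15550571 0.38521955 0.73792268]
```

View pics/s9.png

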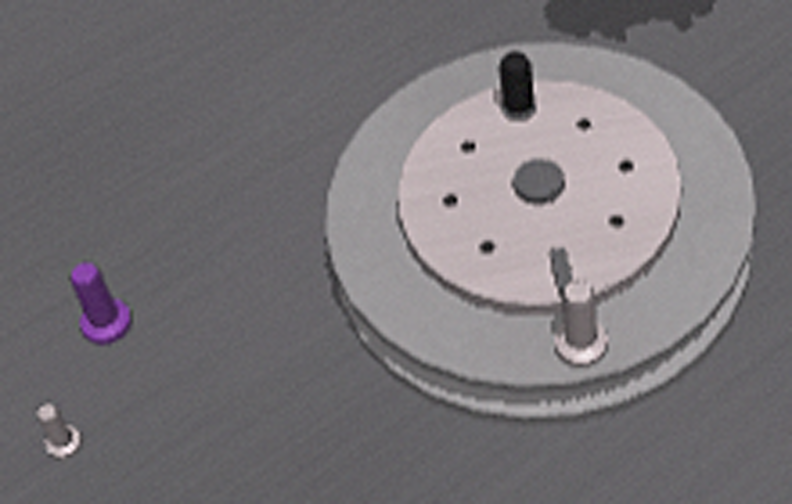

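View pics/t9.png

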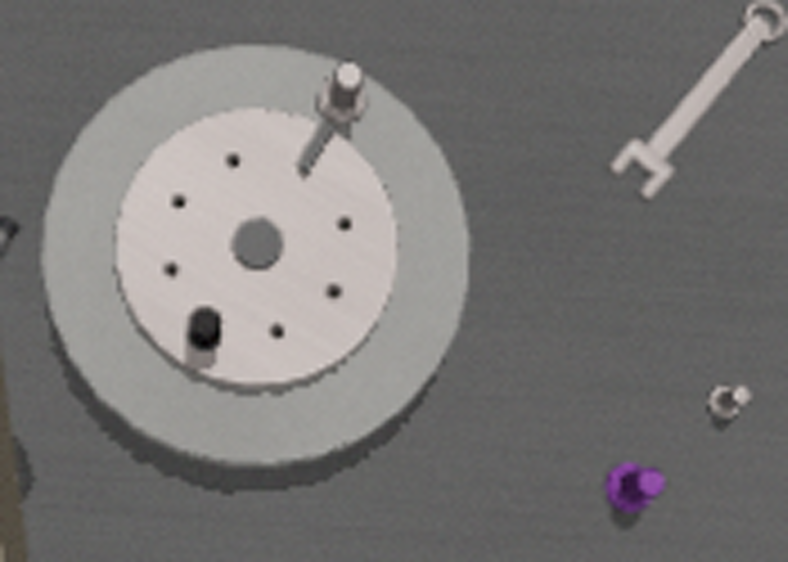

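```bash
python3 - <<'E'
from h import *
p=optics.snapshot("top"); q=optics.snapshot("scene"); c=np.array([579,-29])
for P,uv in((p,(210+341.5/4.5-.4,140+101.5/4.5-.4)),(q,(80+581.5/3.6-.4,155+341.5/3.6-.4))):
    X=px2w(P,uv,57)[:2]; d=X-c; print(X,np.hypot(*d),np.degrees(np.arctan2(d[1],d[0])))
for P,uv in((p,(210+329/4.5-.4,140+125/4.5-.4)),):
    X=px2w(P,uv,74)[:2]; d=X-c; print("ptr",np.hypot(*d),np.degrees(np.arctan2(d[1],d[0])))
E
```

```text
[684.42339714 -81.80271052] 117.90767109952327 -26.604608238520882
[687.58334686 -83.03660774] 121.28601812073433 -26.457278369634164
ptr 94.13432899118172 -27.67119598876621
```

```bash
python3 -c "
from bench import hand_in
print(hand_in())"
```

```text
the job is handed in; nothing more can be done
None
```

The plate stands at the middle of its tight spot. The grey marker weight stands upright on the fixed rim in front of the pointer, and the job was handed in at about 27 s of the 72 s allowed.

- **Tight spot:** I pinched the crank handle and turned the plate. The felt peak was at a handle angle of about 150° turning counter-clockwise and about 155° turning clockwise. A joint fit of both directions put the middle at about 152.3°, and I left the plate at about 152.7°.
- **Check on the plate:** The top view afterwards showed the pointer about where that angle predicts (measured −27.7°, expected −27.3°). The fit variants disagreed by about 0.6° (152.0–152.6°), and individual force readings scattered by about 1 N.
- **Marker:** I took the larger of the two non-purple weights. I lowered it until I felt light contact of about 7 N, then let go and drew the arm clear.
- **Check on the marker:** The pictures show it upright with its foot on the rim. It stands 118 to 121 mm from the axis and about 1° (2 mm) sideways of the pointer. The two cameras disagree by about 3 mm on its distance from the axis.
- **Other things:** The purple and the small weights look unmoved, and I touched none of the tools. The last pictures did not cover the hammer or the offcut.

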